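Draw the drying boat out of the glass tube with the hook rod

TASK

Pick up the hook rod from the low bench riser, reach into the horizontal glass drying tube with it, catch the upright loop of the metal boat with the hook and draw the boat fully out of the tube, so that it stands upright on the lipped tray in front of the mouth. Then unhook it and lay the hook rod flat on the riser again. Do not touch the boat with the gripper, and leave the jar and the vial standing near by where they are.

Things in the scene. Friction and masses are not known exactly. Their poses are not given: they have to be found in the camera images.
- tube: fixed horizontal glass drying tube on an aluminium stand. Origin on the worktop (z = 0) right below the mouth; x runs level into the bore, y across it, z up. Clamps reach 50 mm from the tube's axis (195 mm high); base plate 250 x 100 x 10 mm, from x = -75 to 175 mm.
- mouth (a point): centre of the tube's mouth, 145 mm above the worktop; axes as the tube. The bore is round, 84 mm in diameter (rim 5 mm thick), and runs along x from the mouth to a closed end 160 mm in.
- tray (a point): centre of the top face of the lipped steel tray in front of the mouth, 117 mm above the worktop, at tube x = -50 mm. The same flat plate runs on level into the bore as its floor. Between its side lips the tray is 62 mm wide; side and end lips stand 5 mm high; the end lip's inner face is 99 mm before the mouth.
- boat: loose dark steel open boat 70 x 44 x 20 mm (0.15 kg) standing on the hearth plate inside the tube. Origin at the centre of its underside, z up, its -x end (with the loop) faces the mouth. It slides freely on the plate.
- boat_loop (a point): centre of the boat's loop: an upright ring of steel bar 5 mm thick, 22 mm clear inside, 32 mm outside, in the boat's x-z plane, so its hole runs along the boat's y. It stands 49 mm ahead (-x) of the boat's origin and 28 mm above its underside (at the height of the bore axis), and starts 33 to 69 mm inside the mouth.
- hook_grip (a point): centre of the hook rod's wooden handle, 100 x 16 x 20 mm (x, y, z), lying flat on the riser at the start, centre 10 mm above its top. x runs along the rod to the hook end, z up. A steel shank 6 mm thick runs on at centre height to x = 150 mm, where it turns square to +y into a prong 6 mm thick that ends at y = 21 mm. 0.09 kg.
- hook_prong (a point): point on the axis of the hook's prong, half-way along it: 150 mm ahead (x) of hook_grip and 9 mm to its +y. Axes as hook_grip.
- jar: bystander: glass jar with a metal lid, 75 mm across, 97 mm high; origin at the centre of its underside
- vial: bystander: slim capped vial, 28 mm across, 84 mm high; origin at the centre of its underside
- riser: fixed low bench riser: a grey top board 220 x 80 x 10 mm on two end legs and a rail, top face 80 mm above the worktop. Origin on the worktop below the board's centre; x along the board, y across it.

How it is judged:
By the outcome, as a careful person would: the job done as asked, in the order asked, and still so for the second after the job is handed in, with the robot touching nothing.
It also fails if it takes over 58 s, if anything falls off the work surface, if the arm or the gripper's body presses on something with over 40 N, if the wrist force passes 120 N, or if a joint passes its speed limit or range.

ROBOT

A 6-joint arm with a two-finger parallel gripper is mounted at the origin on the work surface; the furniture and walls round the work are solid. World frame = base frame: x ahead of the robot, y to its left, z up, the work surface at z = 0. Lengths are in m, angles in degrees, forces in N, time in s.
With the tool pointing down it reaches from about 0.4 to 0.825 m from the base axis. Payload 7 kg.
Tool frame: the origin (TCP) lies midway between the tips of the shut fingers; the grasp point (between the pads) lies 19 mm behind it; z points along the fingers, y is the line along which they close (so a half turn about z gives the same grasp; the last joint's range is limited). The gripper opens to 88 mm and grips with 3 to 60 N. Pads are 19 mm wide; open, the fingers measure 130 mm over their backs; the gripper's body (78 mm by 193 mm) begins 47 mm behind the grasp point.
Start: joints at [-52.535, 20.546, 0.682, 0, -70.136, -16.507], TCP at [0.241, -0.63, 0.227] pointing down, gripper open.
Joint ranges: [-176.03, 176.03], [-82.01, 121.73], [-58.28, 71.71], [-173.87, 95.51], [-174.79, -0.11], [-173.66, 173.66]. Speed limits (degrees/s): [136.94, 136.94, 172.46, 180, 180, 180].

INTERFACE

Orientations are given as [roll, pitch, yaw] about the fixed x, y, z axes, in that order (R = Rz(yaw) Ry(pitch) Rx(roll)).
In Python, from plant import ctrl, viewer, close_job gives the robot as it stands. The module is installed in compiled form; this text tells all that it offers.
- The arm moves only by the tool step_arm, never from a script. Its argument "moves" is a list that holds one entry, the list of rows, each a list of 5 numbers: the shift along the world's x, y, z in cm, then the turn about the world's z in rad, then the finger opening in cm, from 0 to 8.76. In form: [[[tx, ty, tz, twist, grip], ...]]. A call has 1 to 10 rows; each row shifts and turns the commanded pose from where the row before left it; what a row does not reach is not made up. A row lasts 1/10 s, in which the tool goes at most 50 mm and 8.59 degrees, less where a joint would pass 70% of its speed; a pose out of reach is approached as far as the arm can. A call with a gripper value outside its range is refused whole. The fingers move at their own pace and stop on an object; the grip force is fixed at half the most. Time passes only in rows, so rows that do not move let the fingers close. It gives the time, the measured TCP pose, the force, the opening and the grip force at its end, in the units of the state.
- ctrl.get_obs(): the state, without advancing time (a new reading comes with each control period).
- viewer.snapshot(name): name is "scene" or "top" or "wrist"; returns (picture, depth): 384x512x3 uint8, blue, green, red; 384x512 float32, m along the optical axis (not along the pixel's ray), 0 where there is no reading.
- viewer.camera_info(name): a dict with "camera_matrix" (3x3 intrinsics, pixels), "eye" and "orientation" of the camera in the world. Camera axes: x right, y down, z forward; pixel columns grow to the right and rows downward; lengths in m; the calibration is good to about 2 mm. A picture is of the moment at which its call begins: read the wrist's pose just before it. camera_info takes no time and is no camera call; for the wrist camera it gives the pose at the moment of the call.
- close_job(): hands the job in; it is judged then, once.
The state is a dict: "clock": time; "joint_pos": joint angles; "qvel": joint speeds; "tau": joint torques, N m; "tool_pos": TCP position; "orientation": TCP orientation; "force": force on the tool from outside, world axes, zero at the start; "moment": the same for the moment, N m; "opening": finger opening in m; "gripper_force": force on a finger pad.
Only numpy, scipy, OpenCV 4.12 (cv2) and the standard library are available. Lean on these libraries where they do the work, as an engineer would, in place of code of your own. Each camera call takes 0.05 s, during which the arm holds its last target. There are 200 camera calls.

## Working session

There is one attempt and no reset: what is moved stays moved. The work goes in short steps, Python scripts to look and compute and a tool call to move; the robot and the scene stay as the last step left them, time stands still between calls to the robot, and variables do not carry over. Pictures are saved under pics/ and viewed, at most 10 in all, crops included, and the job is handed in when it is done.

Besides the shell and the picture viewer there is one more tool, called after ">>>" as name([rows], argument=value, ...), one row to a line, values as JSON. step_arm: Moves the arm, as the interface text tells. Its arguments: {"type":"object","properties":{"moves":{"type":"array","items":{"type":"array","items":{"type":"array","items":{"type":"number"}}}}},"required":["moves"]}

```bash
mkdir -p pics; cat > h.py <<'E'
import numpy as np, cv2, pickle
from plant import ctrl, viewer, close_job
def snap(n,tag):
    info=viewer.camera_info(n); p,d=viewer.snapshot(n)
    cv2.imwrite(f'pics/{tag}.png',p); pickle.dump((p,d,info),open(f'{tag}.pkl','wb')); return p,d,info
def load(t): return pickle.load(open(f'{t}.pkl','rb'))
def Rm(info):
    o=np.array(info['orientation'],float)
    if o.shape==(3,3): return o
    from scipy.spatial.transform import Rotation as R
    return R.from_euler('xyz',o,degrees=True).as_matrix()
def ray(info,u,v):
    K=np.array(info['camera_matrix']); return Rm(info)@np.linalg.inv(K)@[u,v,1.]
def onplane(info,u,v,z):
    r=ray(info,u,v); e=np.array(info['eye']); return e+r*(z-e[2])/r[2]
def cloud(d,info):
    K=np.array(info['camera_matrix']); v,u=np.mgrid[:d.shape[0],:d.shape[1]]
    c=np.stack([(u-K[0,2])/K[0,0]*d,(v-K[1,2])/K[1,1]*d,d],-1)
    return c@Rm(info).T+np.array(info['eye'])
E
python3 - <<'E'
from h import *
print(ctrl.get_obs())
ims=[]
for n in('scene','top'):
    p,d,i=snap(n,n+'0'); print(n,i); ims.append(p)
E
```

```text
{'clock': 0.0, 'joint_pos': array([-5.25325718e+01,  2.05902341e+01,  6.33580156e-01, -2.10900144e-02,
       -7.01366360e+01, -1.65080023e+01]), 'qvel': array([ 0.06404386,  0.04302643, -0.03721615,  0.01991973, -0.16553039,
       -0.03212229]), 'tau': array([-3.81296617e-03, -5.82713270e+01,  2.93045175e+01,  6.99667767e+00,
        6.91859706e-03, -1.54348954e-04]), 'tool_pos': array([ 0.24126279, -0.62987459,  0.22563173]), 'orientation': array([ 1.79904921e+02, -7.50216160e-03, -1.59047750e+02]), 'force': array([-0.07866366, -0.54861594,  0.09769264]), 'moment': array([-0.02402657,  0.00291891, -0.03611795]), 'gripper_force': 0.0, 'opening': 0.08720816241003972}
scene {'camera_matrix': array([[477.12922554,   0.        , 249.62029286],
       [  0.        , 477.12922554, 189.04197924],
       [  0.        ,   0.        ,   1.        ]]), 'eye': array([-0.33982174, -0.92249312,  0.72741923]), 'orientation': array([-116.3920765 ,   -0.52822598,  -49.73823184])}
top {'camera_matrix': array([[449.77967435,   0.        , 256.92163509],
       [  0.        , 449.77967435, 184.8228866 ],
       [  0.        ,   0.        ,   1.        ]]), 'eye': array([ 0.41008792, -0.16960786,  1.31344623]), 'orientation': array([-172.52931024,    0.95442777,  -88.44436527])}
```

View pics/scene0.png

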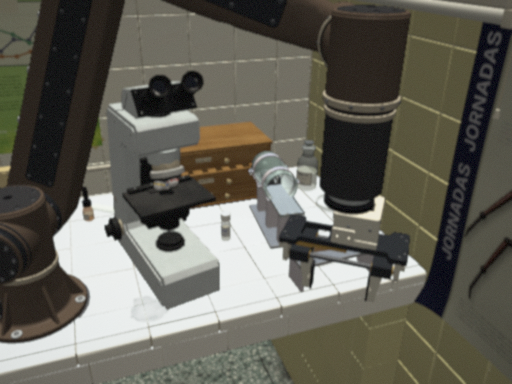

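View pics/top0.png

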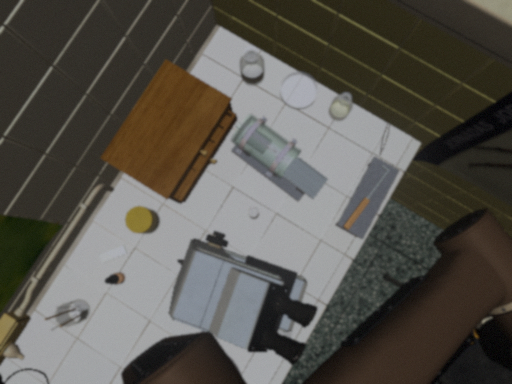

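The scene view shows the tube at (275,180), the vial at (225,222) and the gripper over the riser. In the top view the tube is at (270,145), the tray at (305,178), the riser at (370,195), the handle at (357,212), the vial at (253,212) and the jar lid at (140,220).

```bash
python3 - <<'E'
from h import *
p,d,i=load('top0')
hsv=cv2.cvtColor(p,cv2.COLOR_BGR2HSV)
def comp(m,x0,y0,x1,y1,z,name):
    mm=np.zeros(m.shape,np.uint8); mm[y0:y1,x0:x1]=m[y0:y1,x0:x1]
    n,l,s,c=cv2.connectedComponentsWithStats(mm.astype(np.uint8))
    k=1+np.argmax(s[1:,4]); ys,xs=np.where(l==k)
    (r)=cv2.minAreaRect(np.c_[xs,ys].astype(np.float32))
    b=cv2.boxPoints(r); B=np.array([onplane(i,*q,z) for q in b])[:,:2]
    print(name,s[k],'center',onplane(i,*r[0],z)[:2].round(4)); print(B.round(4).tolist(),[np.linalg.norm(B[j]-B[j-1]).round(4) for j in range(2)])
    e=B[1]-B[0] if np.linalg.norm(B[1]-B[0])>np.linalg.norm(B[2]-B[1]) else B[2]-B[1]; print('ang',np.degrees(np.arctan2(e[1],e[0])))
H,S,V=[hsv[...,k] for k in range(3)]
comp((H<22)&(S>90),335,185,385,240,.1,'handle')
g=(p.max(2)<160)&(p.max(2)>60)&(S<80)
comp(((g|((H<22)&(S>90)))),325,150,402,240,.08,'riser')
for u,v in[(360,180),(285,175),(310,178),(320,180)]:print(p[v,u],d[v,u])
c=cv2.resize(p[100:250,220:420],None,fx=4,fy=4,interpolation=cv2.INTER_CUBIC); c=cv2.convertScaleAbs(c,alpha=1.5)
cv2.imwrite('pics/crop0.png',c)
W=cloud(d,i)
for u,v in[(310,178),(300,172),(370,195),(253,212),(140,220),(270,140)]:print((u,v),W[v,u].round(3))
E
```

```text
handle [344 198  25  31 196] center [ 0.4982 -0.4131]
[[0.4638, -0.3787], [0.5416, -0.4357], [0.5328, -0.4477], [0.4552, -0.3907]] [np.float64(0.0148), np.float64(0.0964)]
ang -36.23490527739941
riser [ 325  150   77   90 3986] center [ 0.5517 -0.4368]
[[0.6738, -0.3317], [0.6788, -0.5424], [0.433, -0.5389], [0.4275, -0.3336]] [np.float64(0.2464), np.float64(0.2107)]
ang 179.18290448100169
[136 136 134] 1.2417054
[127 121 113] 1.2127322
[127 120 114] 1.2081908
[128 120 114] 1.2076507
(310, 178) [ 0.589 -0.287  0.116]
(300, 172) [ 0.604 -0.26   0.117]
(370, 195) [ 0.549 -0.453  0.094]
(253, 212) [ 0.496 -0.136  0.082]
(140, 220) [0.465 0.17  0.097]
(270, 140) [ 0.674 -0.177  0.186]
```

View pics/crop0.png

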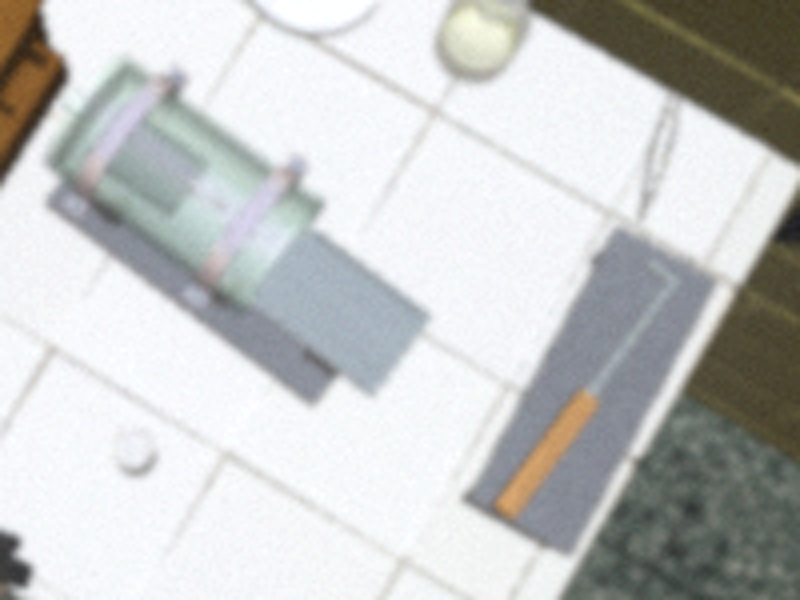

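The crop shows the tray as a slab from the mouth (~(290,270)) to its end (~(400,355)), the boat in the bore at ~(157,170) with its loop at ~(210,195). The handle runs from (510,515) to (590,390), and the hook corner is at (673,283) with its prong to the upper left.

```bash
python3 - <<'E'
from h import *
p,d,i=load('top0'); W=cloud(d,i)
P=lambda u,v,z:onplane(i,220+u/4,100+v/4,z)[:2]
print('hook corner',P(673,283,.09).round(4),'prong end',P(651,266,.09).round(4))
m=((W[...,2]>.108)&(W[...,2]<.128)); mm=np.zeros(m.shape,np.uint8); mm[150:203,280:332]=m[150:203,280:332]
n,l,s,c=cv2.connectedComponentsWithStats(mm); k=1+np.argmax(s[1:,4]); ys,xs=np.where(l==k)
w=np.array([onplane(i,u,v,.12)[:2] for u,v in zip(xs,ys)]); r=cv2.minAreaRect(w.astype(np.float32)*1000); print(s[k],r,cv2.boxPoints(r).round(1).tolist())
# tray by corner pixels
E_=[P(428,318,.122),P(375,393,.122)]; M=[P(318,232,.12),P(258,310,.12)]
print('end corners',E_,'mouth side',M, np.linalg.norm(E_[0]-E_[1]))
end=(E_[0]+E_[1])/2
for a,b in zip(M,E_): t=a-b; print('axis ang',np.degrees(np.arctan2(t[1],t[0])),np.linalg.norm(t))
t=E_[0]-E_[1]; print('perp ang',np.degrees(np.arctan2(t[1],t[0])))
print('boat c',P(157,170,.137),'loop',P(210,190,.155))
b=W[260:384,160:330].reshape(-1,3); 
for z in (.2,.3,.4): q=b[b[:,2]>z]; print(z,len(q),q.min(0) if len(q) else'',q.max(0) if len(q) else '')
E
```

```text
hook corner [ 0.6178 -0.5038] prong end [ 0.6293 -0.4889]
[ 281  153   47   46 1013] ((593.7894287109375, -271.97943115234375), (106.19991302490234, 77.82600402832031), 53.71891784667969) [[531.0, -291.79998779296875], [593.7000122070312, -337.79998779296875], [656.5999755859375, -252.1999969482422], [593.7999877929688, -206.10000610351562]]
end corners [array([ 0.58474419, -0.33215367]), array([ 0.53356443, -0.29740933])] mouth side [array([ 0.64170729, -0.25816126]), array([ 0.58763828, -0.21882886])] 0.061859004857390716
axis ang 52.4091048393045 0.09337918105245456
axis ang 55.46683940199134 0.09538799652357258
perp ang -34.17136123490123
boat c [ 0.67791962 -0.14895044] loop [ 0.66123574 -0.18439556]
0.2 13895 [ 0.1755531  -0.26366152  0.20087027] [0.41008792 0.07373531 1.31344623]
0.3 13206 [ 0.18996198 -0.26366152  0.30061203] [0.41008792 0.05228167 1.31344623]
0.4 12863 [ 0.20568425 -0.26366152  0.40001636] [0.41008792 0.02815364 1.31344623]
```

```bash
python3 - <<'E'
from h import *
p,d,i=load('top0'); W=cloud(d,i)
for u,v in[(285,348),(302,312),(270,310),(230,290),(200,300),(350,360),(400,320),(170,360)]:print((u,v),W[v,u].round(3))
E
```

```text
(285, 348) [ 0.233 -0.209  0.509]
(302, 312) [ 0.296 -0.237  0.518]
(270, 310) [ 0.292 -0.183  0.477]
(230, 290) [ 0.324 -0.108  0.465]
(200, 300) [ 0.298 -0.046  0.412]
(350, 360) [ 0.271 -0.279  0.733]
(400, 320) [ 0.317 -0.348  0.709]
(170, 360) [ 0.283 -0.071  0.81 ]
```

>>> step_arm([
  [[3.2, 2.7, 0.3, -0.127, 8.7], [3.2, 2.7, 0.3, -0.127, 8.7], [3.2, 2.7, 0.3, -0.127, 8.7], [3.2, 2.7, 0.3, -0.127, 8.7], [3.2, 2.7, 0.3, -0.127, 8.7], [3.2, 2.7, 0.3, -0.127, 8.7], [3.2, 2.7, 0.3, -0.127, 8.7], [3.2, 2.7, 0.3, -0.127, 8.7], [0, 0, 0, 0, 8.7], [0, 0, 0, 0, 8.7]],
])

```text
clock: 1.1
tool_pos: [0.4981, -0.4133, 0.25]
orientation: [-180.0, -0.1, 142.9]
force: [-1.0, -0.3, -1.0]
opening: 0.087
gripper_force: 0.0
```

```bash
python3 - <<'E'
from h import *
p,d,i=snap('wrist','w1'); print(i['eye'],i['orientation'])
hsv=cv2.cvtColor(p,cv2.COLOR_BGR2HSV)
m=((hsv[...,0]<22)&(hsv[...,1]>90)&(hsv[...,2]>60)).astype(np.uint8)
n,l,s,c=cv2.connectedComponentsWithStats(m); k=1+np.argmax(s[1:,4]); ys,xs=np.where(l==k)
w=np.array([onplane(i,u,v,.1)[:2] for u,v in zip(xs,ys)]); r=cv2.minAreaRect(w.astype(np.float32)*1000); print(s[k],r)
E
```

```text
[ 0.44458601 -0.37158411  0.40802109] [ 1.65209999e+02 -2.53879862e-02  5.29292977e+01]
[ 223  293  289   14 2643] ((689.5753173828125, -402.3140869140625), (318.96844482421875, 16.38047218322754), 52.91100311279297)
```

View pics/w1.png

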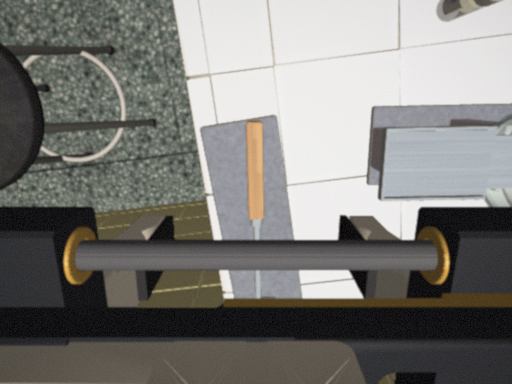

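The wrist view shows the handle at (247–264, 122–219), upright in the image, and the tray's end edge at x≈383 between rows 125 and 198.

```bash
python3 - <<'E'
from h import *
p,d,i=load('w1')
hsv=cv2.cvtColor(p,cv2.COLOR_BGR2HSV)
m=((hsv[...,0]<22)&(hsv[...,1]>90)&(hsv[...,2]>60)).astype(np.uint8); m[:,:235]=0;m[:,275:]=0;m[225:]=0
n,l,s,c=cv2.connectedComponentsWithStats(m); k=1+np.argmax(s[1:,4]); ys,xs=np.where(l==k)
w=np.array([onplane(i,u,v,.1)[:2] for u,v in zip(xs,ys)]); r=cv2.minAreaRect(w.astype(np.float32)*1000); print(s[k],r)
g=cv2.cvtColor(p,cv2.COLOR_BGR2GRAY)
print(g[160,370:400], d[160,400],d[40,340]); 
W=cloud(d,i); print(W[160,[390,400,450,480]].round(4))
print('rows col430',g[118:136,430],g[190:206,430])
E
```

```text
[ 246  121   18   98 1486] ((499.4112854003906, -414.28460693359375), (15.094151496887207, 98.01484680175781), 54.12353515625)
[102  87  86  79  83  84  83  80  80  79  74  73  71  92 143 174 186 185
 182 180 183 183 183 182 182 183 182 181 183 186] 0.29559538 0.37887287
[[ 0.5632 -0.3057  0.1164]
 [ 0.5686 -0.2985  0.1168]
 [ 0.5964 -0.2617  0.117 ]
 [ 0.6121 -0.2403  0.1186]]
rows col430 [151 152 150 148 146 146 146 149 132 146 180 182 168 165 175 181 184 180] [183 181 184 179 178 150 116 142 175 188 220 235 236 236 237 234]
```

>>> step_arm([
  [[0.1, -0.1, -3, 0.017, 8.7], [0, 0, -4, 0, 8.7], [0, 0, -4, 0, 8.7], [0, 0, -3, 0, 8.7], [0, 0, -1.5, 0, 8.7], [0, 0, -1.1, 0, 8.7], [0, 0, 0, 0, 8.7], [0, 0, 0, 0, 8.7]],
])

```text
clock: 1.95
tool_pos: [0.4984, -0.4161, 0.0853]
orientation: [-180.0, 0.0, 143.7]
force: [0.0, 0.1, -0.0]
opening: 0.0869
gripper_force: 0.0
```

>>> step_arm([
  [[0, 0, 0, 0, 4], [0, 0, 0, 0, 1], [0, 0, 0, 0, 1], [0, 0, 0, 0, 1], [0, 0, 0, 0, 1], [0, 0, 0, 0, 1], [0, 0, 0, 0, 1], [0, 0, 0, 0, 1], [0, 0, 0, 0, 1], [0, 0, 0, 0, 1]],
])

```text
clock: 2.95
tool_pos: [0.4984, -0.4153, 0.0845]
orientation: [180.0, -0.0, 143.7]
force: [-0.1, -1.1, -0.2]
opening: 0.0159
gripper_force: 30.0
```

>>> step_arm([
  [[0, 0, 0.5, 0, 1], [0, 0, 1.5, 0, 1], [0, 0, 3, 0, 1], [0, 0, 4, 0, 1], [0, 0, 4, 0, 1], [0, 0, 3, 0, 1], [-0.5, -0.5, 0, 0.14, 1], [-0.5, -0.5, 0, 0.14, 1], [-0.5, -0.5, 0, 0.14, 1], [-0.5, -0.5, 0, 0.14, 1]],
])

```text
clock: 3.95
tool_pos: [0.4781, -0.4354, 0.2449]
orientation: [180.0, 0.0, 176.1]
force: [0.0, -0.7, -1.1]
opening: 0.0156
gripper_force: 30.0
```

```bash
python3 - <<'E'
from h import *
p,d,i=load('w1'); g=cv2.cvtColor(p,cv2.COLOR_BGR2GRAY).astype(float)
# side edges: strongest gradient near rows 126 and 197 per column; end edge per row
def sub(a): a=np.abs(a);k=a.argmax();return k
up=[];lo=[]
for u in range(392,478):
    gr=np.diff(g[:,u]); 
    up.append((u,120+np.argmax(gr[120:134])+.5)); lo.append((u,190+np.argmax(gr[190:204])+.5))
en=[(376+np.argmax(np.diff(g[v,376:392]))+.5,v) for v in range(135,190)]
def line(pts,z):
    w=np.array([onplane(i,u,v,z)[:2] for u,v in pts]).astype(np.float32); vx,vy,x,y=cv2.fitLine(w,cv2.DIST_HUBER,0,.001,.001).ravel(); return np.array([x,y]),np.array([vx,vy])
for nme,q in(('up',up),('lo',lo),('end',en)):
    c,v=line(q,.122); print(nme,q[0],q[-1],c.round(4),np.degrees(np.arctan2(v[1],v[0])).round(2))
p,d,i=snap('scene','s1'); cv2.imwrite('pics/s1c.png',cv2.resize(p[130:260,220:350],None,fx=4.6,fy=4.6,interpolation=cv2.INTER_CUBIC))
p,d,i=snap('top','t1'); cv2.imwrite('pics/t1c.png',cv2.resize(p[105:205,225:360],None,fx=5.9,fy=5.9,interpolation=cv2.INTER_CUBIC))
E
```

```text
up (392, np.float64(128.5)) (477, np.float64(125.5)) [ 0.5569 -0.2637] 54.77
lo (392, np.float64(198.5)) (477, np.float64(196.5)) [ 0.6209 -0.2862] 54.47
end (np.float64(385.5), 135) (np.float64(380.5), 189) [ 0.5589 -0.313 ] -36.17
```

View pics/s1c.png

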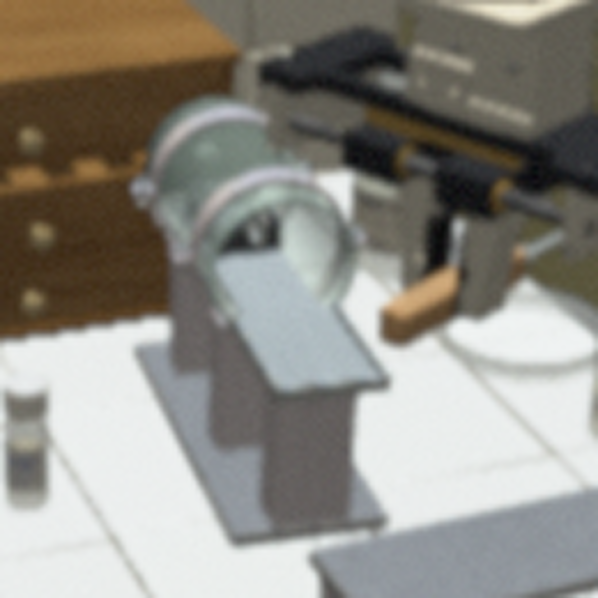

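View pics/t1c.png

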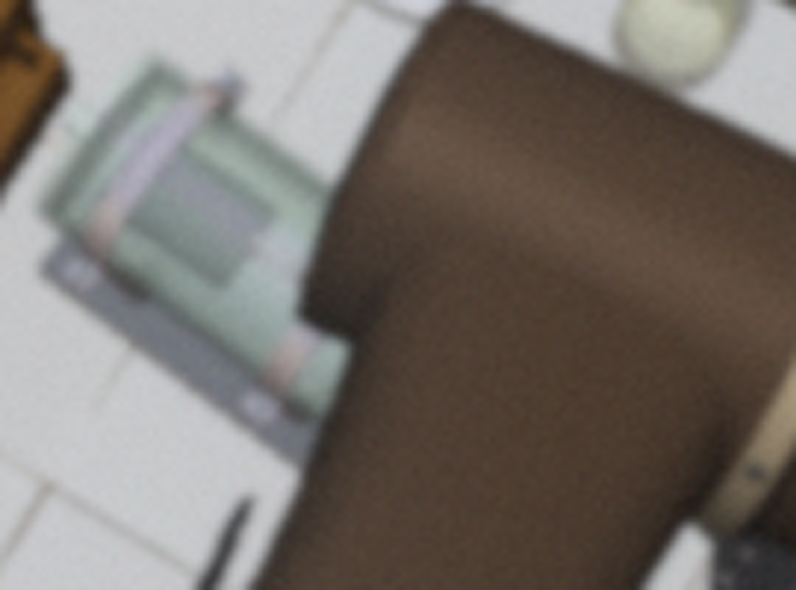

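The scene crop shows the loop in the mouth at about (262,232), the handle held in the gripper and the tray clear. In the top crop the boat's front edge runs (272,212)–(222,288), with the loop from (250,243) to (300,265).

```bash
cat >> h.py <<'E'
A=np.radians(54.4); ex=np.array([np.cos(A),np.sin(A)]); ey=np.array([-ex[1],ex[0]])
yc=(np.dot([.5569,-.2637],ey)+np.dot([.6209,-.2862],ey))/2
xm=np.dot([.5589,-.313],ex)+.100
M=xm*ex+yc*ey
def tf(w): w=np.array(w[:2])-M; return np.array([w@ex,w@ey])*1000
E
python3 - <<'E'
from h import *
print('mouth',M,'width',np.dot([.5569,-.2637],ey)-np.dot([.6209,-.2862],ey))
p,d,i=load('t1'); Q=lambda u,v,z:tf(onplane(i,225+u/5.9,105+v/5.9,z)).round(1)
print('top tray0 corners',[tf(onplane(i,220+u/4,100+v/4,.122)).round(1) for u,v in((428,318),(375,393))])
print('front edge',Q(272,212,.137),Q(222,288,.137),'loop ends',Q(250,243,.155),Q(300,265,.155))
p,d,i=load('s1'); e=np.array(i['eye']); r=ray(i,220+262/4.6,130+232/4.6)
# intersect with vertical plane y_tube=0
n=np.array([*ey,0]); t=((np.array([*M,0])-e)@n)/(r@n); w=e+t*r; print('scene loop',tf(w),w[2])
# rod: hook state
print(tf([.559,-.315]))
E
```

```text
mouth [ 0.61893628 -0.23299577] width 0.06513621553554882
top tray0 corners [array([-100.5,  -29.9]), array([-102.1,   31.9])]
front edge [ 79.9 -21.5] [76.9 20.1] loop ends [77.  -0.8] [53.2 -6.2]
scene loop [ 4.42096137e+01 -1.80381934e-13] 0.14988736539101677
[-101.56798923    0.9976878 ]
```

>>> step_arm([
  [[0, 0, 0, 0.127, 1], [0, 0, 0, 0.127, 1], [0, 0, 0, 0.127, 1], [0, 0, 0, 0.127, 1], [1.2, 0.8, 0, 0.127, 1], [1.6, 1, 0, 0.127, 1], [1.6, 1, 0, 0.127, 1], [1.8, 1, 0, 0.127, 1], [0, 0, 0, 0, 1], [0, 0, 0, 0, 1]],
])

```text
clock: 5.05
tool_pos: [0.5407, -0.3968, 0.2443]
orientation: [180.0, -0.0, -126.2]
force: [-1.0, -0.7, -1.9]
opening: 0.0156
gripper_force: 30.0
```

>>> step_arm([
  [[0, 0, -2, 0, 1], [0, 0, -3, 0, 1], [0, 0, -3, 0, 1], [0, 0, -2, 0, 1], [0, 0, -0.5, 0, 1], [0, 0, 0, 0, 1], [0, 0, 0, 0, 1]],
])

```text
clock: 5.75
tool_pos: [0.5409, -0.3979, 0.1411]
orientation: [-179.9, 0.0, -126.1]
force: [0.1, -0.1, -0.2]
opening: 0.0158
gripper_force: 30.0
```

```bash
python3 - <<'E'
from h import *
o=ctrl.get_obs(); print(o['tool_pos'],tf(o['tool_pos']),o['orientation'])
p,d,i=snap('scene','s2'); cv2.imwrite('pics/s2c.png',cv2.resize(p[130:260,220:350],None,fx=4.6,fy=4.6,interpolation=cv2.INTER_CUBIC))
E
```

```text
[ 0.5409103  -0.39794121  0.1410619 ] [-179.53798072  -32.57555058] [-1.79891113e+02  2.79953432e-03 -1.26051070e+02]
```

View pics/s2c.png

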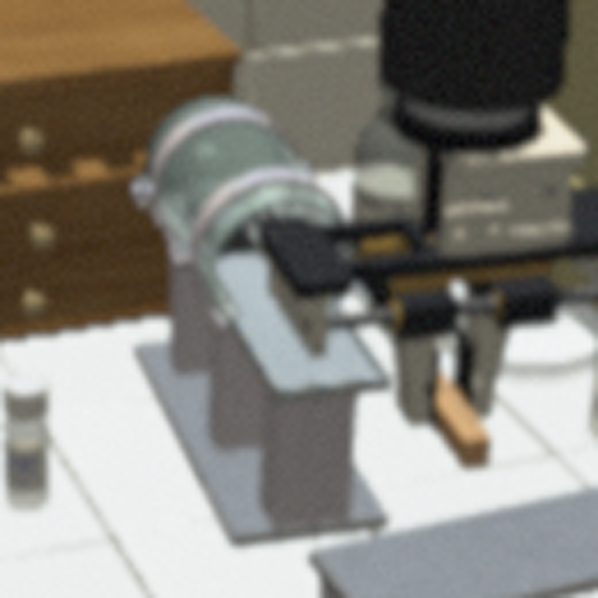

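Gripper body hides the hook from the scene camera; the pose itself is as planned and contact-free (handle end at crop (465,450), tray clear). I'll insert and watch the force.

>>> step_arm([
  [[0.27, 0.38, 0, 0.008, 1], [0.54, 0.76, 0, 0, 1], [0.54, 0.76, 0, 0, 1], [0.54, 0.76, 0, 0, 1], [0.54, 0.76, 0, 0, 1], [0, 0, 0, 0, 1]],
])

```text
clock: 6.4
tool_pos: [0.5657, -0.3619, 0.1395]
orientation: [-180.0, 0.0, -125.4]
force: [0.2, 0.1, -0.6]
opening: 0.0158
gripper_force: 30.0
```

>>> step_arm([
  [[0.54, 0.76, 0, 0, 1], [0.54, 0.76, 0, 0, 1], [0.54, 0.76, 0, 0, 1], [0.54, 0.76, 0, 0, 1], [0.54, 0.76, 0, 0, 1], [0.27, 0.38, 0, 0, 1], [0, 0, 0, 0, 1], [0, 0, 0, 0, 1]],
])

```text
clock: 7.2
tool_pos: [0.5944, -0.3213, 0.1395]
orientation: [180.0, -0.0, -125.5]
force: [-0.3, 0.1, -1.1]
opening: 0.0157
gripper_force: 30.0
```

```bash
python3 - <<'E'
from h import *
o=ctrl.get_obs(); print(o['tool_pos'],tf(o['tool_pos']),o['orientation'],o['force'],o['moment'])
p,d,i=snap('scene','s3'); a=cv2.resize(p[140:220,240:320],None,fx=7,fy=7,interpolation=cv2.INTER_CUBIC)[:400]
p,d,i=snap('top','t3'); b=cv2.resize(p[105:162,225:325],None,fx=7,fy=7,interpolation=cv2.INTER_CUBIC)[:400]
cv2.imwrite('pics/s3c.png',np.hstack([a[:,:400],b[:,:400]]))
E
```

```text
[ 0.59440597 -0.3212591   0.13952773] [-86.04663587 -31.43449817] [ 1.79993893e+02 -3.83748032e-03 -1.25510137e+02] [-0.29793087  0.09748436 -1.13807986] [ 0.02609205  0.01826514 -0.01083002]Traceback (most recent call last):
  File "<stdin>", line 5, in <module>
    return _nx.concatenate(arrs, 1, dtype=dtype, casting=casting)
           ~~~~~~~~~~~~~~~^^^^^^^^^^^^^^^^^^^^^^^^^^^^^^^^^^^^^^^
ValueError: all the input array dimensions except for the concatenation axis must match exactly, but along dimension 0, the array at index 0 has size 400 and the array at index 1 has size 399
```

```bash
python3 - <<'E'
from h import *
a=cv2.resize(load('s3')[0][140:220,240:320],(560,560),interpolation=cv2.INTER_CUBIC)[:400,:400]
b=cv2.resize(load('t3')[0][110:160,240:290],(400,400),interpolation=cv2.INTER_CUBIC)
cv2.imwrite('pics/s3c.png',np.hstack([a,b]))
E
```

```text
(no output)
```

View pics/s3c.png

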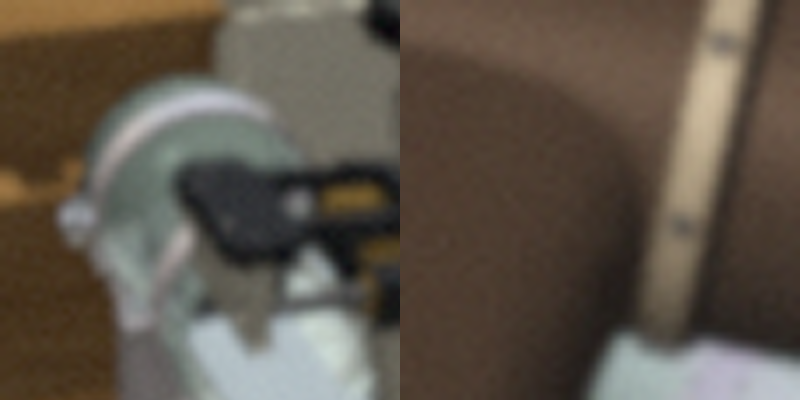

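Both views of the loop are now hidden by the arm, so I go on by force, in small sideways steps.

>>> step_arm([
  [[-0.24, 0.17, 0, 0, 1], [-0.24, 0.17, 0, 0, 1], [-0.2, 0.15, 0, 0, 1], [0, 0, 0, 0, 1]],
])

```text
clock: 7.7
tool_pos: [0.5873, -0.3163, 0.1397]
orientation: [-180.0, 0.0, -125.5]
force: [-0.4, -0.6, -0.7]
opening: 0.0159
gripper_force: 30.0
```

>>> step_arm([
  [[-0.22, 0.16, 0, 0, 1], [-0.22, 0.16, 0, 0, 1], [-0.22, 0.16, 0, 0, 1], [0, 0, 0, 0, 1]],
])

```text
clock: 8.1
tool_pos: [0.5807, -0.3114, 0.1396]
orientation: [180.0, 0.0, -125.5]
force: [0.7, 0.2, -1.7]
opening: 0.016
gripper_force: 30.0
```

>>> step_arm([
  [[-0.17, -0.24, 0, 0, 1], [-0.17, -0.24, 0, 0, 1], [-0.17, -0.24, 0, 0, 1], [-0.17, -0.24, 0, 0, 1]],
])

```text
clock: 8.5
tool_pos: [0.5741, -0.3215, 0.1395]
orientation: [-180.0, 0.0, -125.5]
force: [0.3, 0.1, -0.9]
opening: 0.0154
gripper_force: 30.0
```

>>> step_arm([
  [[-0.3, -0.41, 0, 0, 1], [-0.35, -0.49, 0, 0, 1], [-0.35, -0.49, 0, 0, 1], [-0.35, -0.49, 0, 0, 1], [-0.35, -0.49, 0, 0, 1], [-0.35, -0.49, 0, 0, 1], [-0.35, -0.49, 0, 0, 1], [-0.35, -0.49, 0, 0, 1], [-0.35, -0.49, 0, 0, 1], [-0.3, -0.41, 0, 0, 1]],
])

```text
clock: 9.5
tool_pos: [0.5399, -0.3691, 0.1395]
orientation: [180.0, -0.0, -125.5]
force: [0.3, 1.2, -1.4]
opening: 0.0159
gripper_force: 30.0
```

```bash
python3 - <<'E'
from h import *
o=ctrl.get_obs(); print(o['tool_pos'],tf(o['tool_pos']),o['orientation'],o['force'],o['moment'])
a=cv2.resize(snap('scene','s4')[0][140:220,240:320],(400,400),interpolation=cv2.INTER_CUBIC)
b=cv2.resize(snap('top','t4')[0][105:185,240:320],(400,400),interpolation=cv2.INTER_CUBIC)
cv2.imwrite('pics/s4c.png',np.hstack([a,b]))
E
```

```text
[ 0.53986301 -0.36905509  0.1395478 ] [-156.66030747  -14.90872446] [ 1.79996847e+02 -1.38740180e-04 -1.25532194e+02] [ 0.32696683  1.18592661 -1.35441017] [ 0.13736365 -0.00523028  0.04484049]
```

View pics/s4c.png

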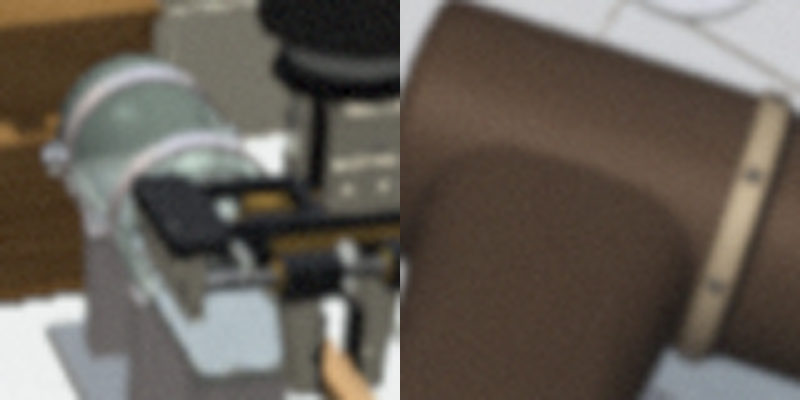

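The picture shows the tube's rear half with no dark boat visible where it lay, and a bright piece between the gripper rails at (240,250); force is ~1.2 N along the bore. I keep drawing.

>>> step_arm([
  [[-0.3, -0.41, 0, 0, 1], [-0.35, -0.49, 0, 0, 1], [-0.35, -0.49, 0, 0, 1], [-0.35, -0.49, 0, 0, 1], [-0.35, -0.49, 0, 0, 1], [-0.35, -0.49, 0, 0, 1], [-0.35, -0.49, 0, 0, 1], [-0.35, -0.49, 0, 0, 1], [-0.35, -0.49, 0, 0, 1], [-0.35, -0.49, 0, 0, 1]],
])

```text
clock: 10.6
tool_pos: [0.5055, -0.4172, 0.1396]
orientation: [-180.0, 0.0, -125.5]
force: [0.4, 0.9, -0.4]
opening: 0.0156
gripper_force: 30.0
```

>>> step_arm([
  [[-0.35, -0.49, 0, 0, 1], [-0.35, -0.49, 0, 0, 1], [-0.35, -0.49, 0, 0, 1], [-0.35, -0.49, 0, 0, 1], [-0.35, -0.49, 0, 0, 1], [-0.23, -0.33, 0, 0, 1], [0, 0, 0, 0, 1], [0, 0, 0, 0, 1]],
])

```text
clock: 11.4
tool_pos: [0.4858, -0.4448, 0.1396]
orientation: [180.0, -0.0, -125.5]
force: [-0.3, -0.9, -0.3]
opening: 0.0156
gripper_force: 30.0
```

```bash
cat > look.py <<'E'
from h import *
import sys
o=ctrl.get_obs(); print('tcp',tf(o['tool_pos']).round(1),o['tool_pos'][2],o['force'].round(1))
for n in('scene','top','wrist'):
    p,d,i=snap(n,n+sys.argv[1]); W=cloud(d,i); X=np.einsum('ijk,lk->ijl',W[...,:2]-M,np.array([ex,ey]))*1000
    for z0,z1 in((.122,.142),(.142,.165)):
        m=(d>0)&(abs(X[...,1])<29)&(X[...,0]>-140)&(X[...,0]<-2)&(W[...,2]>z0)&(W[...,2]<z1)
        q=X[m]; print(n,z0,len(q),np.percentile(q,[2,50,98],axis=0).round(1).tolist() if len(q)>5 else '')
    m=(d>0)&(abs(X[...,1])<31)&(X[...,0]>-99)&(X[...,0]<0)&(W[...,2]>.1)&(W[...,2]<.17); print('all',m.sum(),'dark',(m&(p.max(2)<80)).sum())
E
python3 look.py 5
```

```text
tcp [-249.7  -15. ] 0.13955858595459464 [-0.3 -0.9 -0.3]
scene 0.122 16 [[-101.8, -23.8], [-34.4, 18.2], [-8.1, 20.1]]
scene 0.142 9 [[-137.0, -13.4], [-128.5, -10.7], [-119.1, -10.1]]
all 85 dark 0
top 0.122 0 
top 0.142 0 
all 0 dark 0
wrist 0.122 0 
wrist 0.142 0 
all 0 dark 0
```

```bash
python3 - <<'E'
from h import *
for t in('s4','scene5'):
    p,d,i=load(t); W=cloud(d,i); X=np.einsum('ijk,lk->ijl',W[...,:2]-M,np.array([ex,ey]))*1000
    m=(d>0)&(abs(X[...,1])<45)&(X[...,0]>-140)&(X[...,0]<20)&(W[...,2]>.105)&(W[...,2]<.17)
    print(t)
    for v,u in list(zip(*np.where(m)))[::2 if t=='s4' else 1]:print((u,v),X[v,u].astype(int),int(W[v,u,2]*1000),p[v,u].tolist(),end=' | ')
E
```

```text
s4
(np.int64(265), np.int64(181)) [19 42] 164 [141, 145, 135] | (np.int64(265), np.int64(183)) [13 44] 161 [143, 147, 134] | (np.int64(265), np.int64(184)) [11 44] 158 [137, 141, 129] | (np.int64(266), np.int64(186)) [ 9 42] 153 [119, 121, 111] | (np.int64(266), np.int64(187)) [ 0 44] 154 [129, 132, 120] | (np.int64(286), np.int64(189)) [-11  -8] 148 [86, 90, 86] | (np.int64(286), np.int64(190)) [-12  -8] 146 [82, 86, 83] | (np.int64(288), np.int64(190)) [-16 -12] 147 [128, 129, 125] | (np.int64(286), np.int64(191)) [ 17 -19] 127 [64, 66, 64] | (np.int64(288), np.int64(191)) [-23 -10] 148 [129, 133, 129] | (np.int64(266), np.int64(192)) [ 0 44] 139 [123, 129, 120] | (np.int64(283), np.int64(192)) [-11   0] 140 [65, 67, 65] | (np.int64(285), np.int64(192)) [ 16 -15] 125 [50, 52, 50] | (np.int64(287), np.int64(192)) [ 18 -22] 123 [83, 86, 82] | (np.int64(289), np.int64(192)) [-24 -13] 145 [123, 129, 124] | (np.int64(281), np.int64(193)) [ 8 -1] 127 [78, 82, 83] | (np.int64(283), np.int64(193)) [-9 -1] 136 [79, 81, 78] | (np.int64(285), np.int64(193)) [ 19 -17] 120 [75, 75, 71] | (np.in
[... 28228 characters left out ...]
-99  26] 120 [100, 103, 100] | (np.int64(279), np.int64(216)) [-93  35] 115 [81, 85, 86] | (np.int64(280), np.int64(216)) [-100   35] 119 [80, 83, 83] | (np.int64(281), np.int64(216)) [-97  31] 117 [86, 90, 87] | (np.int64(282), np.int64(216)) [-101   30] 119 [86, 91, 89] | (np.int64(283), np.int64(216)) [-100   27] 118 [87, 90, 90] | (np.int64(284), np.int64(216)) [-99  23] 116 [86, 92, 92] | (np.int64(280), np.int64(217)) [-98  34] 115 [86, 89, 88] | (np.int64(281), np.int64(217)) [-99  32] 115 [88, 90, 91] | (np.int64(282), np.int64(217)) [-99  29] 115 [90, 93, 94] | (np.int64(283), np.int64(217)) [-100   26] 114 [89, 93, 94] | (np.int64(284), np.int64(217)) [-102   24] 115 [89, 93, 96] |
```

The depth points show the boat caught: its back edge is now 8–10 mm outside the mouth, with its sides at y ≈ ±20. I draw 6 mm more, then centre the prong in the loop and slip it out sideways.

>>> step_arm([
  [[-0.12, -0.16, 0, 0, 1], [-0.12, -0.16, 0, 0, 1], [-0.12, -0.16, 0, 0, 1], [0, 0, 0, 0, 1], [0, 0, 0, 0, 1], [0.15, 0.21, 0, 0, 1], [0.15, 0.21, 0, 0, 1], [0.15, 0.21, 0, 0, 1], [0, 0, 0, 0, 1], [0, 0, 0, 0, 1]],
])

```text
clock: 12.55
tool_pos: [0.4869, -0.443, 0.1396]
orientation: [180.0, -0.0, -125.5]
force: [0.0, -0.5, -1.0]
opening: 0.016
gripper_force: 30.0
```

>>> step_arm([
  [[0.2, -0.15, 0, 0, 1], [0.33, -0.23, 0, 0, 1], [0.33, -0.23, 0, 0, 1], [0.33, -0.23, 0, 0, 1], [0.33, -0.23, 0, 0, 1], [0.33, -0.23, 0, 0, 1], [0.33, -0.23, 0, 0, 1], [0, 0, 0, 0, 1], [0, 0, 0, 0, 1]],
])

```text
clock: 13.45
tool_pos: [0.5086, -0.4584, 0.1394]
orientation: [180.0, 0.0, -125.5]
force: [0.1, -0.0, -0.2]
opening: 0.0159
gripper_force: 30.0
```

>>> step_arm([
  [[0, 0, 1, 0, 1], [0, 0, 2, 0, 1], [0, 0, 3, 0, 1], [0, 0, 3, 0, 1], [0, 0, 1.5, 0, 1], [-0.3, -0.3, 0, -0.132, 1], [-0.3, -0.3, 0, -0.132, 1], [-0.3, -0.3, 0, -0.132, 1], [-0.3, -0.3, 0, -0.132, 1], [-0.3, -0.3, 0, -0.132, 1]],
])

```text
clock: 14.45
tool_pos: [0.4934, -0.4735, 0.2457]
orientation: [-180.0, 0.0, -163.6]
force: [-1.0, -0.0, -0.7]
opening: 0.0157
gripper_force: 30.0
```

>>> step_arm([
  [[0, 0, 0, -0.132, 1], [0, 0, 0, -0.132, 1], [0, 0, 0, -0.132, 1], [0, 0, 0, -0.132, 1], [0, 0, 0, -0.132, 1], [0, 1.5, 0, -0.132, 1], [0.4, 2.3, 0, -0.133, 1], [0, 2, 0, 0, 1], [0, 0, 0, 0, 1], [0, 0, 0, 0, 1]],
])

```text
clock: 15.45
tool_pos: [0.4978, -0.4153, 0.2458]
orientation: [180.0, 0.1, 143.7]
force: [-0.7, -0.3, -0.4]
opening: 0.0156
gripper_force: 30.0
```

```bash
python3 look.py 6; python3 -c "
from h import *
o=ctrl.get_obs();print(o['tool_pos'],o['orientation'])"
```

```text
tcp [-218.7   -7.6] 0.24579527259533585 [-0.7 -0.3 -0.4]
scene 0.122 245 [[-104.3, -23.8], [-62.9, 0.3], [-12.2, 20.4]]
scene 0.142 28 [[-112.6, -4.3], [-102.7, -2.4], [-82.7, -0.2]]
all 444 dark 161
top 0.122 0 
top 0.142 3 
all 0 dark 0
wrist 0.122 2422 [[-100.4, -26.8], [-49.1, -4.2], [-13.7, 16.7]]
wrist 0.142 282 [[-111.8, -7.9], [-100.8, -5.0], [-83.7, -3.2]]
all 7221 dark 1694
[ 0.49754579 -0.41593227  0.24479681] [-1.79996199e+02  1.39848765e-02  1.43650294e+02]
```

The boat stands on the tray (loop centre ≈ −98 mm, back edge ≈ −14 mm). I lay the rod down.

>>> step_arm([
  [[0, 0, -3, 0, 1], [0, 0, -4, 0, 1], [0, 0, -4, 0, 1], [0, 0, -2.5, 0, 1], [0, 0, -1.3, 0, 1], [0, 0, -0.6, 0, 1], [0, 0, -0.3, 0, 1], [0, 0, -0.2, 0, 1], [0, 0, 0, 0, 1], [0, 0, 0, 0, 1]],
])

```text
clock: 16.6
tool_pos: [0.4981, -0.4157, 0.0866]
orientation: [180.0, 0.1, 143.7]
force: [0.7, -0.2, -0.7]
opening: 0.0159
gripper_force: 30.0
```

>>> step_arm([
  [[0, 0, -0.1, 0, 1], [0, 0, -0.08, 0, 1], [0, 0, 0, 0, 1], [0, 0, 0, 0, 1]],
])

```text
clock: 17.0
tool_pos: [0.4979, -0.4155, 0.0845]
orientation: [180.0, 0.0, 143.7]
force: [-1.8, 2.0, 5.6]
opening: 0.016
gripper_force: 30.0
```

Contact (5.6 N up). Release and rise.

>>> step_arm([
  [[0, 0, 0, 0, 1.8], [0, 0, 0, 0, 2.2], [0, 0, 0, 0, 4], [0, 0, 0, 0, 6], [0, 0, 0, 0, 7], [0, 0, 0, 0, 7], [0, 0, 0, 0, 7], [0, 0, 0.5, 0, 7], [0, 0, 2, 0, 7], [0, 0, 3, 0, 7]],
])

```text
clock: 18.0
tool_pos: [0.4966, -0.4148, 0.1379]
orientation: [-180.0, -0.2, 143.7]
force: [1.0, -0.0, -0.3]
opening: 0.0695
gripper_force: 0.0
```

>>> step_arm([
  [[0, 0, 4, 0, 7], [0, 0, 4, 0, 7], [0, 0, 4, 0, 7], [-4, -3, 0, 0, 7], [-4, -3, 0, 0, 7], [-4, -3, 0, 0, 7], [-4, -3, 0, 0, 7], [-4, -3, 0, 0, 7], [0, 0, 0, 0, 7], [0, 0, 0, 0, 7]],
])

```text
clock: 19.0
tool_pos: [0.2962, -0.5662, 0.2591]
orientation: [-180.0, 0.0, 143.5]
force: [0.5, -0.5, -0.1]
opening: 0.0702
gripper_force: 0.0
```

```bash
python3 look.py 7; python3 - <<'E'
from h import *
a=cv2.resize(load('scene7')[0][140:260,220:340],(400,400),interpolation=cv2.INTER_CUBIC)
b=cv2.resize(load('top7')[0][100:240,250:390],(400,400),interpolation=cv2.INTER_CUBIC)
cv2.imwrite('pics/fin.png',np.hstack([a,b]))
E
```

```text
tcp [-458.8   68.4] 0.25905840882795905 [ 0.5 -0.5 -0.1]
scene 0.122 234 [[-103.4, -23.7], [-66.2, 1.1], [-12.0, 20.3]]
scene 0.142 28 [[-114.3, -4.8], [-103.2, -2.0], [-84.0, -0.2]]
all 430 dark 153
top 0.122 194 [[-100.2, -25.7], [-50.1, -3.0], [-12.2, 18.1]]
top 0.142 24 [[-110.0, -7.1], [-93.4, -4.5], [-81.1, -2.2]]
all 839 dark 413
wrist 0.122 0 
wrist 0.142 0 
all 0 dark 0
```

View pics/fin.png

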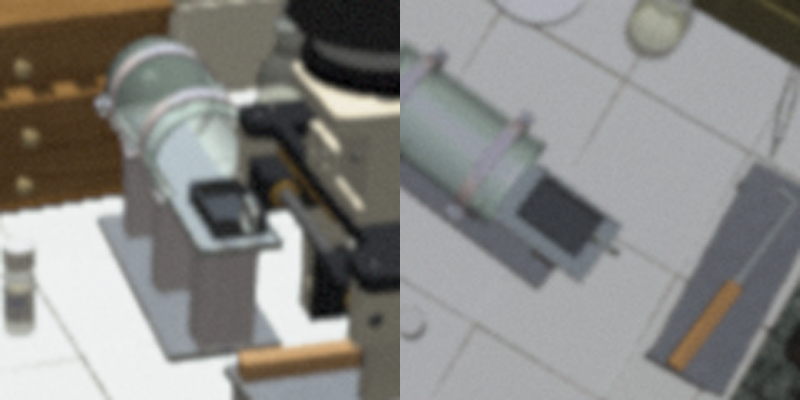

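The picture shows the boat upright on the tray at (560,215), clear of the mouth with its loop at (610,245). The rod lies flat on the riser from (680,360) to (785,195), and the vial is untouched.

```bash
python3 -c "
from plant import close_job; print(close_job())"
```

```text
the job is handed in; nothing more can be done
None
```

The job is handed in: the boat is out of the tube and stands upright on the tray, unhooked, and the hook rod lies flat on the riser; neither the gripper's path nor the force readings (5.6 N at most) suggest that it touched the boat, the jar or the vial, and the clock stood at about 19 s.

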